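# Hang the rinse-water bottle to drain

### The arm

A 6-joint arm with a two-finger parallel gripper is mounted at the origin on the work surface. World frame = base frame: x ahead of the robot, y to its left, z up, the work surface at z = 0. Lengths are in m, angles in rad, forces in N, time in s.
With the tool pointing down it reaches from about 0.3 to 0.775 m from the base axis. Payload 14.6 kg.
Tool frame: the origin (TCP) lies at the very end of the fingers, on their centre line; the grasp point (between the pads) lies 19 mm behind it; z points along the fingers, y is the line along which they close (so a half turn about z gives the same grasp; the last joint's range is limited). The gripper opens to 94 mm and grips with 3 to 60 N. Pads are 16 mm wide; open, the fingers measure 119 mm over their backs; the gripper's body (75 mm by 177 mm) begins 78 mm behind the grasp point.
Start: joints at [1.252, 0.3, 1.521, -0, 1.321, -0.067], TCP at [0.137, 0.533, 0.205] pointing down, gripper open.
Joint ranges: [-3.03, 3.03], [-0.79, 2.21], [0.23, 2.52], [-1.04, 4.18], [0, 3.07], [-2.55, 2.55]. Speed limits (rad/s): [2.22, 2.22, 2.57, 3.14, 3.14, 3.14].

### API

Orientations are given as [roll, pitch, yaw] about the fixed x, y, z axes, in that order (R = Rz(yaw) Ry(pitch) Rx(roll)).
In Python, from station import status, vision, order, silhouettes gives the robot as it stands. The module is installed in compiled form; this text tells all that it offers.
- The arm moves only by the shell command python3 -m pendant 'ROWS' [FORCE]. ROWS is JSON, one flat list of numbers, 7 for each row, row after row: the shift along the tool's x, y, z in units of 500 mm (1.0 is 500 mm), then the turn, a rotation vector about the tool's x, y, z in units of 90 degrees (1.0 is 90 degrees), then the opening, from -1 (shut) to 1 (fully open). A call has 1 to 12 rows; each row is the pose to reach, as a shift and turn from the pose commanded when the call began, along the tool's axes at that moment; what a row does not reach only later rows make up. A row lasts 1/10 s, in which the tool goes at most 50 mm and 8.59 degrees, less where a joint would pass 70% of its speed; a pose out of reach is approached as far as the arm can. A call with a number of a shift or a turn outside -1 to 1 is refused whole. A call with a gripper value outside its range is refused whole. The fingers move at their own pace and stop on an object; FORCE is the grip in N (left out, the last holds). Time passes only in rows, so rows that repeat a pose let the fingers close. It gives the time, the measured TCP pose, the force, the opening and the grip force at its end, in the units of the state.
- status.get_obs(): the state, without advancing time (a new reading comes with each control period).
- vision.camera(name): name is "scene" or "top" or "wrist"; returns a dict with "pixels" (480x640x3 uint8, red, green, blue), "K" (3x3 intrinsics, pixels), "k1" (the pictures are not rectified: a ray, as slopes to the right and down, at radius r is drawn at 1 + k1 r^2 times it, then the intrinsics apply), "R" (3x3) and "t" (3): a world point X has camera coordinates R X + t. Camera axes: x right, y down, z forward; pixel columns grow to the right and rows downward; lengths in m; the calibration is good to about 2 mm. A picture is of the moment at which its call begins. There is no depth.
- order.hand_in(): hands the job in; it is judged then, once.
Trained networks look in a picture, given as the dict that the camera call returned (one of the last four; its "shot" number tells which), for a name from the list of things; names that differ only in an ending like _2 or _b are one class to them, and where a whole thing is asked for, a point or a joint stands for the part that bears it (a point fixed in the world has none). Each returns a list of dicts, best first, with "score" (0 to 1); they miss things now and then, are a little off and sometimes report something else, mostly with a low value. They report only what shows in the picture. A call takes as long as a camera call. They do not tell look-alikes from the thing itself.
- silhouettes(target, picture): "region" (480x640 bool, what is visible of it) and "extent" ([left, top, right, bottom] in pixels, round what is visible of it).
The state is a dict: "time_s": time; "qpos": joint angles; "joint_vel": joint speeds; "tau": joint torques, N m; "ee_pos": TCP position; "eef_rot": TCP orientation; "force": force on the tool from outside, world axes, zero at the start; "moment": the same for the moment, N m; "grip_width": finger opening in m; "grip_force": force on a finger pad.
Only numpy, scipy, OpenCV 4.12 (cv2) and the standard library are available. Lean on these libraries where they do the work, as an engineer would, in place of code of your own. Each camera call takes 0.05 s, during which the arm holds its last target. There are 200 camera calls.

### The job

Hang the square rinse-water bottle upside down on the free drying peg so that its neck slides over the peg, and push it along the peg until the stiff pink collar is fully home against its stop, then let go and leave the bottle hanging there. The bottle may be tipped over or laid on its side on the counter on the way; leave the pink-lidded jar, the steel dish and the dropper bottle where they stand.

Things in the scene. Friction and masses are not known exactly. Their poses are not given: they have to be found in the camera images.
- bottle: Square bottle, pale blue plastic, loose, 0.11-0.22 kg, stands mouth up at first. Body 52 x 52 mm, 106 mm tall, flat shoulder; then a round neck 28 mm across, 40 mm long, pink bead 33 mm across near the mouth. Neck bore 21 mm, 46 mm deep into a 46 mm wide cavity. Mass centre about 65 mm up. Origin: centre of the base; z to the mouth; x, y square to the faces. Lying on a face its axis is 26 mm up.
- bottle_mouth (a point): Centre of the bottle's open mouth rim, 146 mm from the bottle's origin along its z; same axes as the bottle.
- stand: White plastic drying stand fixed to the counter, base 115 x 85 x 14 mm (from 45 mm behind to 70 mm ahead of its origin in x), carrying the free peg. Origin: on the counter below the peg's foot; its x points in the direction to which the peg leans, z up.
- peg: The free drying peg: fixed round steel rod, 16 mm across, leaning 45 degrees from vertical (along the stand's x, away from the robot). Origin: the peg's foot, on its axis, 35 mm above the counter. z runs up the axis to the tip at 100 mm; the last 10 mm taper to 9 mm across. A white boss 32 mm across surrounds the foot up to 13 mm along z.
- peg_tip (a point): Tip of the free peg, on its axis, 100 mm from the peg's origin; same axes as the peg.
- collar (a joint): Pink collar sliding on the free peg, 36 mm across, 9 mm thick; the bottle's mouth rim bears on it. 0 m = up (top face 45 mm from the peg's origin along the peg), 0.015 m = fully home on its stop (top face 30 mm). Stiff: takes about 7 N along the peg to move, more when moved fast; does not spring back or move under the bottle's weight. It may start up to 4 mm down.
- taken_stand: A second stand like the first, fixed, its peg leaning the same way and already covered by a round amber bottle 50 mm across (fixed), which reaches 160 mm along its peg from the foot. Not to be used. Origin and axes as for stand. Either stand may be the nearer to the middle.
- jar: Bystander: jar with a pink lid, loose, 74 mm across, 94 mm tall. Origin: centre of the underside.
- dish: Bystander: small steel bowl, loose, 90 mm across, 35 mm tall. Origin: centre of the underside.
- drops: Bystander: small white dropper bottle with a blue cap, loose, 40 mm across, 90 mm tall. Origin: centre of the underside.
Not all that is in view belongs to the job. What is meant by the bottle is not green or purple, and is the larger of those in its own colour.

How it is judged:
At the end, for the whole second after the job is handed in: The bottle hangs upside down on the free peg: the centre of its mouth within 7 mm of the peg's axis (along peg x and y) and less than 37 mm from the peg's foot along it, its axis within 0.22 rad of the peg's, the collar pushed more than 12 mm of its 15 mm, and the bottle released and at rest (z of bottle_mouth in the frame of peg below 0.037 m and x of bottle_mouth in the frame of peg between -0.007 and 0.007 m and y of bottle_mouth in the frame of peg between -0.007 and 0.007 m and angle between the z axis of bottle and the z axis of peg, either way round below 0.22 rad and value of joint collar above 0.012 m and linear speed of bottle below 0.02 m/s and contact force between bottle and the arm below 0.05 N and contact force between bottle and the fingers below 0.05 N); the robot touches nothing.
It fails at once if the jar is moved more than 30 mm (distance of jar from where it was at the start of the episode above 0.03 m).
It fails at once if the dish is moved more than 30 mm (distance of dish from where it was at the start of the episode above 0.03 m).
It fails at once if the dropper bottle is moved more than 30 mm (distance of drops from where it was at the start of the episode above 0.03 m).
It also fails if it takes over 56 s, if anything falls off the work surface, if the arm or the gripper's body presses on something with over 40 N, if the wrist force passes 120 N, or if a joint passes its speed limit or range.

## Working session

There is one attempt and no reset: what is moved stays moved. The work goes in short steps, Python scripts to look and compute and a shell command to move; the robot and the scene stay as the last step left them, time stands still between calls to the robot, and variables do not carry over. Pictures are saved under pics/ and viewed, at most 12 in all, crops included, and the job is handed in when it is done.

```bash
mkdir -p pics
cat > h.py <<'E'
import numpy as np, cv2
from station import status, vision, order, silhouettes
def snap(n,f):
    p=vision.camera(n); cv2.imwrite('pics/'+f,p['pixels'][:,:,::-1]); return p
def ray(p,uv):
    K=np.array(p['K']);R=np.array(p['R']);t=np.array(p['t'])
    d=np.array([(uv[0]-K[0,2])/K[0,0],(uv[1]-K[1,2])/K[1,1]]);s=d.copy()
    for _ in range(20): s=d/(1+p['k1']*(s@s))
    v=R.T@np.array([*s,1]);return -R.T@t, v/np.linalg.norm(v)
def proj(p,X):
    c=np.array(p['R'])@np.array(X)+np.array(p['t']);s=c[:2]/c[2];s=s*(1+p['k1']*(s@s))
    K=np.array(p['K']);return np.array([K[0,0]*s[0]+K[0,2],K[1,1]*s[1]+K[1,2]])
def tri(L):
    A=np.zeros((3,3));b=np.zeros(3)
    for p,uv in L:
        o,d=ray(p,uv);M=np.eye(3)-np.outer(d,d);A+=M;b+=M@o
    return np.linalg.solve(A,b)
def onz(p,uv,z):
    o,d=ray(p,uv);return o+d*(z-o[2])/d[2]
E
python3 - <<'E'
from h import *
import pickle
print(status.get_obs())
ps={n:snap(n,n+'0.png') for n in('scene','top','wrist')}
a=np.hstack([cv2.resize(ps[n]['pixels'],(400,300)) for n in ('scene','top')]); 
for n in('scene','top'):
    print(n,ps[n]['K'],ps[n]['k1'],ps[n]['R'],ps[n]['t'])
    for k in('bottle','stand','peg','collar','taken_stand','jar','dish','drops'):
        print(k,[(round(r['score'],2),np.round(r['extent']).astype(int).tolist()) for r in silhouettes(k,ps[n])][:4])
pickle.dump(ps,open('ps.pkl','wb'))
E
```

```text
{'time_s': 0.0, 'qpos': array([ 1.25236623e+00,  3.00486720e-01,  1.52156990e+00,  3.73201840e-05,
        1.32070173e+00, -6.65870421e-02]), 'joint_vel': array([ 0.00022835,  0.00049714,  0.00047624, -0.00094471, -0.00086658,
       -0.00067576]), 'tau': array([-1.27234311e-03, -5.31802154e+01, -3.52727008e+01,  7.08389143e-02,
        2.42983026e-02, -7.53732411e-05]), 'ee_pos': array([0.13695943, 0.53240754, 0.20488249]), 'eef_rot': array([-3.14043194e+00, -1.13631255e-04,  2.88974027e+00]), 'force': array([-0.21736972,  0.44241322,  0.79723368]), 'moment': array([ 0.00438545,  0.02972916, -0.03975133]), 'grip_force': 0.0, 'grip_width': 0.09385596996301909}
scene [[602.44890613   0.         313.90716056]
 [  0.         602.44890613 235.71716406]
 [  0.           0.           1.        ]] -0.005466095174108322 [[-0.34060485  0.94019459  0.00474025]
 [ 0.48235459  0.1790661  -0.8574785 ]
 [-0.80704546 -0.28977486 -0.51449796]] [ 0.19730914 -0.1520753   1.64958964]
bottle [(0.91, [265, 178, 299, 246]), (0.89, [179, 223, 207, 279]), (0.88, [219, 200, 255, 271]), (0.58, [244, 258, 262,
[... 392 characters left out ...]
[[525.10814947   0.         318.67453854]
 [  0.         525.10814947 229.61134736]
 [  0.           0.           1.        ]] -0.014953749176409589 [[ 3.63965726e-02 -9.99337221e-01  6.38699767e-04]
 [-9.78170106e-01 -3.57564838e-02 -2.04706420e-01]
 [ 2.04593582e-01  6.82585504e-03 -9.78823209e-01]] [-0.04035008  0.5441629   1.22645821]
bottle [(0.95, [409, 209, 432, 232]), (0.84, [380, 236, 407, 263]), (0.69, [352, 283, 385, 311]), (0.64, [344, 193, 363, 216])]
stand [(0.61, [170, 222, 210, 278])]
peg [(0.86, [175, 220, 190, 255])]
collar []
taken_stand [(0.86, [255, 183, 293, 266])]
jar [(0.82, [392, 154, 423, 194])]
dish [(0.84, [433, 287, 470, 322])]
drops [(0.7, [314, 160, 328, 176])]
```

View pics/scene0.png

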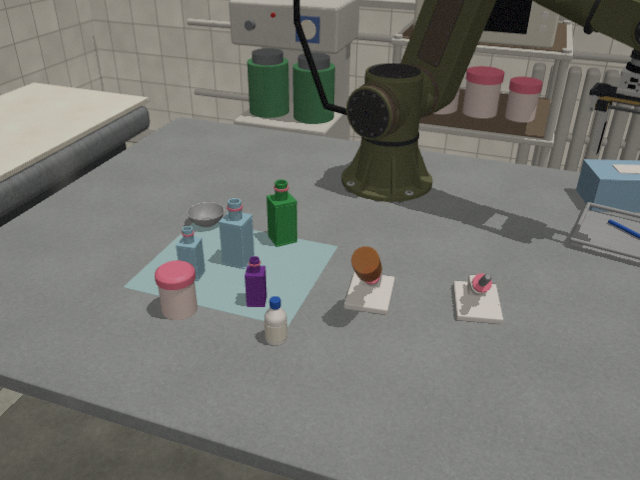

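View pics/top0.png

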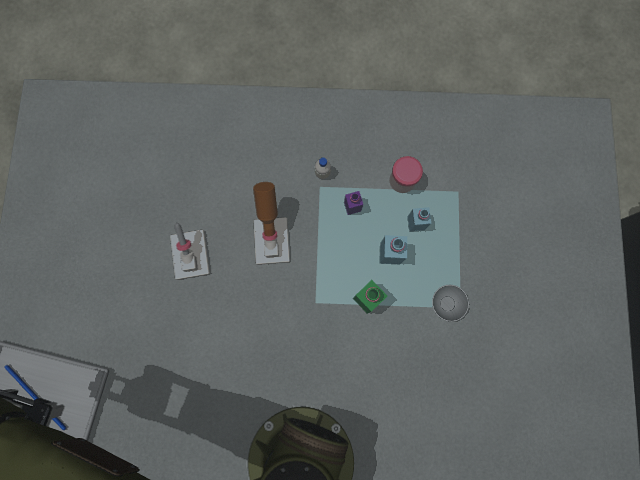

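Look-alikes seen: large blue bottle, scene (237,233) / top (395,248); small blue, scene (190,253) / top (422,218); green (282,213) / (372,295); purple (256,283) / (354,203). By the description it is the large blue one. The free peg is the bare rod at scene (482,283) / top (182,243); the other stand carries the amber bottle. A close crop to check:

Run:
```python
import cv2,numpy as np
s=cv2.imread('pics/scene0.png');t=cv2.imread('pics/top0.png')
def c(i,x,y,w=80,h=60): return cv2.resize(i[y:y+h,x:x+w],(400,300),interpolation=cv2.INTER_CUBIC)
cv2.imwrite('pics/crop1.png',np.vstack([np.hstack([c(s,180,190,120,90),c(s,440,265)]),np.hstack([c(t,360,215),c(t,150,220)])]))
```

```text
(no output)
```

View pics/crop1.png

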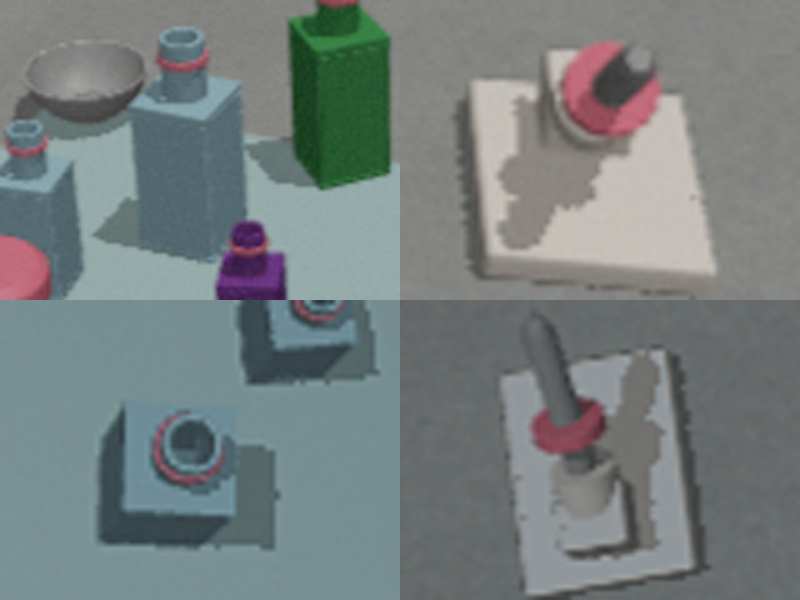

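The crop confirms it: large blue bottle with mouth at scene (234.6,200.8) and top (398.2,243). The peg tip is at scene (488,276) and top (177.4,223.6), with the pink collar bare on the peg.

Run:
```python
from h import *
import pickle
ps=pickle.load(open('ps.pkl','rb'));T,S=ps['top'],ps['scene']
np.set_printoptions(precision=4,suppress=True)
print('mouth',tri([(T,(398.2,243)),(S,(234.6,200.8))]))
print('tip',tri([(T,(177.4,223.6)),(S,(488,276.4))]))
c=[onz(T,(360+a/5,215+b/5),.106) for a,b in((122,103),(238,108),(235,217),(122,212))];print('shoulder',np.array(c),np.mean(c,0))
b=[onz(T,(150+a/5,220+d/5),.014) for a,d in((100,78),(265,48),(295,268),(127,295))];b=np.array(b);print('stand',b)
d=(b[0]+b[1]-b[2]-b[3]);d/=np.linalg.norm(d);l=(b[0]+b[3]-b[1]-b[2]);print('yaw',np.arctan2(d[1],d[0]),np.arctan2(-l[0],l[1]),'origin',b.mean(0)-.0125*d)
for k in('jar','dish','drops','taken_stand'):
  for q in silhouettes(k,T)[:1] if 0 else []: pass
for n,u,z in(('jar',(408,172),.094),('dish',(451,303),.03),('drops',(323,162),.09),('green',(373,295),.146),('small',(424,214),.11),('purple',(354,198),.1),('tknstand',(271,242),.014)): print(n,onz(T,u,z))
```

```text
mouth [ 0.502  -0.2012  0.1461]
tip [0.5372 0.3128 0.1057]
shoulder [[ 0.5262 -0.1751  0.106 ]
 [ 0.5258 -0.2295  0.106 ]
 [ 0.4742 -0.2282  0.106 ]
 [ 0.4746 -0.1757  0.106 ]] [ 0.5002 -0.2021  0.106 ]
stand [[0.525  0.3539 0.014 ]
 [0.5435 0.2719 0.014 ]
 [0.4326 0.2479 0.014 ]
 [0.4161 0.3302 0.014 ]]
yaw 0.21372916685016669 0.20970603535119603 origin [0.4671 0.2983 0.014 ]
jar [ 0.6881 -0.2322  0.094 ]
dish [ 0.3807 -0.3478  0.03  ]
drops [ 0.7073 -0.0251  0.09  ]
green [ 0.3833 -0.1466  0.146 ]
small [ 0.5806 -0.2673  0.11  ]
purple [ 0.6163 -0.1023  0.1   ]
tknstand [0.518  0.0984 0.014 ]
```

```bash
cat >> h.py <<'E'
from scipy.spatial.transform import Rotation as Ro
def rows(pos,Rt):
    o=status.get_obs();R=Ro.from_euler('xyz',o['eef_rot'])
    print('t',round(o['time_s'],2),'ee',np.round(o['ee_pos'],4),'rot',np.round(o['eef_rot'],3),'q',np.round(o['qpos'],2),'F',np.round(o['force'],1),'w',round(o['grip_width'],4),round(o['grip_force'],1))
    print('shift',np.round(R.inv().apply(np.array(pos)-o['ee_pos'])/.5,4),'turn',np.round((R.inv()*Rt).as_rotvec()/(np.pi/2),4))
# tool frame from z dir and y dir
def frame(z,y):
    z=np.array(z,float);z/=np.linalg.norm(z);y=np.array(y,float);y-=z*(y@z);y/=np.linalg.norm(y)
    return Ro.from_matrix(np.c_[np.cross(y,z),y,z])
DOWN=frame([0,0,-1],[0,1,0])
E
python3 -m pendant '[-0.53,-0.62,0,0,0,-0.16,1, -0.53,-0.62,0,0,0,-0.16,1, -0.53,-0.62,0,0,0,-0.16,1, -0.53,-0.62,0,0,0,-0.16,1, -0.53,-0.62,0,0,0,-0.16,1, -0.53,-0.62,0,0,0,-0.16,1, -0.53,-0.62,0,0,0,-0.16,1, -0.53,-0.62,0,0,0,-0.16,1, -0.53,-0.62,0,0,0,-0.16,1, -0.53,-0.62,0,0,0,-0.16,1, -0.53,-0.62,0,0,0,-0.16,1]' 30
python3 -c "
from h import *
rows([.501,-.2015,.2],DOWN)"
```

```text
time_s: 2.05
ee_pos: [0.3161, 0.1671, 0.2055]
eef_rot: [3.141, -0.0, 3.141]
force: [0.1, -0.5, 0.1]
grip_width: 0.0938
grip_force: 0.0
t 2.05 ee [0.3161 0.1671 0.2055] rot [ 3.141 -0.     3.141] q [ 0.38 -0.15  2.    0.    1.29 -1.19] F [ 0.1 -0.5  0.1] w 0.0938 0.0
shift [-0.3698 -0.7372  0.0107] turn [ 0.0001 -0.     -0.0001]
```

```bash
python3 -m pendant '[-0.37,-0.737,0,0,0,0,1, -0.37,-0.737,0,0,0,0,1, -0.37,-0.737,0,0,0,0,1, -0.37,-0.737,0,0,0,0,1, -0.37,-0.737,0,0,0,0,1, -0.37,-0.737,0,0,0,0,1, -0.37,-0.737,0,0,0,0,1, -0.37,-0.737,0,0,0,0,1, -0.37,-0.737,0,0,0,0,1, -0.37,-0.737,0,0,0,0,1, -0.37,-0.737,0,0,0,0,1, -0.37,-0.737,0,0,0,0,1]' 30
python3 -c "
from h import *
rows([.501,-.2015,.065],DOWN)
p=snap('wrist','w1.png')
print(proj(p,[.501,-.2015,.146]),proj(p,[.475,-.1755,.106]))"
```

```text
time_s: 3.25
ee_pos: [0.5013, -0.2002, 0.2057]
eef_rot: [3.142, 0.0, -3.14]
force: [-0.3, -0.3, 0.4]
grip_width: 0.0937
grip_force: 0.0
t 3.25 ee [ 0.5013 -0.2002  0.2057] rot [ 3.142  0.    -3.14 ] q [-0.45  0.28  1.55  0.    1.31 -2.02] F [-0.3 -0.3  0.4] w 0.0937 0.0
shift [ 0.0006 -0.0025  0.2814] turn [0.     0.0001 0.0011]
[318.0866845  252.96951867] [348.60462089 209.18089751]
```

View pics/w1.png

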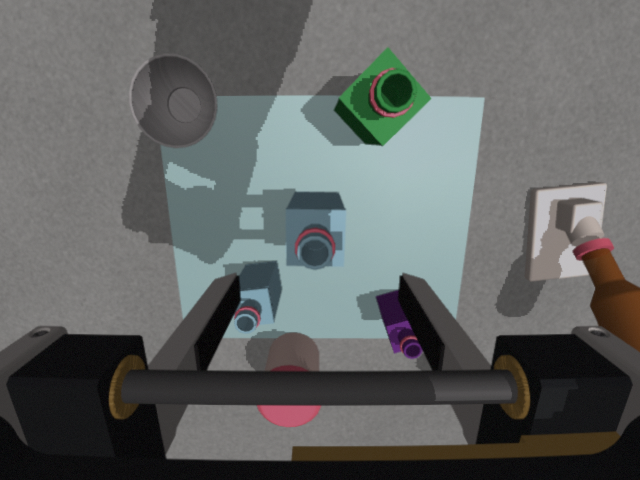

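The wrist view shows the large blue bottle's mouth at (315,251), where (318,253) was predicted, so the measurement holds. Next I descend and grip.

```bash
python3 -m pendant '[0,-0.0035,0.1,0,0,0,1, 0,-0.0035,0.2,0,0,0,1, 0,-0.0035,0.28,0,0,0,1, 0,-0.0035,0.28,0,0,0,1, 0,-0.0035,0.28,0,0,0,-0.4, 0,-0.0035,0.28,0,0,0,-0.4, 0,-0.0035,0.28,0,0,0,-0.4, 0,-0.0035,0.28,0,0,0,-0.4, 0,-0.0035,0.28,0,0,0,-0.4, 0,-0.0035,0.28,0,0,0,-0.4]' 25
python3 -c "
from h import *
rows([.47,-.01,.095],DOWN)"
```

```text
time_s: 4.3
ee_pos: [0.5014, -0.204, 0.0659]
eef_rot: [-3.141, 0.001, 3.141]
force: [-0.7, 0.8, 4.3]
grip_width: 0.0524
grip_force: 24.9
t 4.3 ee [ 0.5014 -0.204   0.0659] rot [-3.141e+00  1.000e-03  3.141e+00] q [-0.45  0.44  1.68  0.    1.02 -2.02] F [-0.7  0.8  4.3] w 0.0524 24.9
shift [ 0.063   0.388  -0.0584] turn [-0.0002  0.0004 -0.0003]
```

```bash
python3 -m pendant '[0,0,-0.06,0,0,0,-0.4, 0.02,0.09,-0.06,0,0,0,-0.4, 0.04,0.18,-0.06,0,0,0,-0.4, 0.05,0.27,-0.06,0,0,0,-0.4, 0.063,0.36,-0.06,0,0,0,-0.4, 0.063,0.388,-0.06,0,0,0,-0.4, 0.063,0.388,-0.04,0,0,0,-0.4, 0.063,0.388,-0.02,0,0,0,-0.4, 0.063,0.388,-0.001,0,0,0,-0.4, 0.063,0.388,-0.001,0,0,0,-0.4, 0.063,0.388,-0.001,0,0,0,-0.4, 0.063,0.388,-0.001,0,0,0,-0.4]' 25
python3 -c "
from h import *
rows([.47,-.01,.17],DOWN)"
```

```text
time_s: 5.5
ee_pos: [0.4697, -0.0106, 0.0655]
eef_rot: [-3.142, -0.001, 3.14]
force: [0.5, 0.3, -1.7]
grip_width: 0.0521
grip_force: 24.9
t 5.5 ee [ 0.4697 -0.0106  0.0655] rot [-3.142e+00 -1.000e-03  3.140e+00] q [-0.1   0.3   1.88 -0.    0.96 -1.67] F [ 0.5  0.3 -1.7] w 0.0521 24.9
shift [-0.0004  0.0012 -0.2089] turn [-0.     -0.0004 -0.001 ]
```

```bash
python3 -m pendant '[0,0,0,0,0,0,1, 0,0,0,0,0,0,1, 0,0,0,0,0,0,1, 0,0,-0.1,0,0,0,1, 0,0,-0.2,0,0,0,1, 0,0,-0.22,0,0,0,0.3, -0.1,0,-0.22,0,0,0,-0.06, -0.11,0,-0.22,0,0,0,-0.06, -0.11,0,-0.16,0,0,0,-0.06, -0.11,0,-0.1,0,0,0,-0.06, -0.11,0,-0.045,0,0,0,-0.06, -0.11,0,-0.045,0,0,0,-0.06]' 10
python3 -c "
from h import *
rows([.44,-.01,.088],DOWN)
p=snap('scene','s2.png');p2=vision.camera('wrist')
cv2.imwrite('pics/c2.png',np.hstack([cv2.resize(p['pixels'][120:320,180:420],(400,300)),cv2.resize(p2['pixels'],(400,300))])[:,:,::-1])"
```

```text
time_s: 6.7
ee_pos: [0.5227, -0.0098, 0.0849]
eef_rot: [3.141, -0.006, 3.141]
force: [-0.6, -0.5, 1.3]
grip_width: 0.0444
grip_force: 0.0
t 6.7 ee [ 0.5227 -0.0098  0.0849] rot [ 3.141 -0.006  3.141] q [-0.09  0.38  1.72 -0.    1.05 -1.66] F [-0.6 -0.5  1.3] w 0.0444 0.0
shift [ 0.1654 -0.0005 -0.0051] turn [ 0.0003 -0.0041 -0.0002]
```

View pics/c2.png

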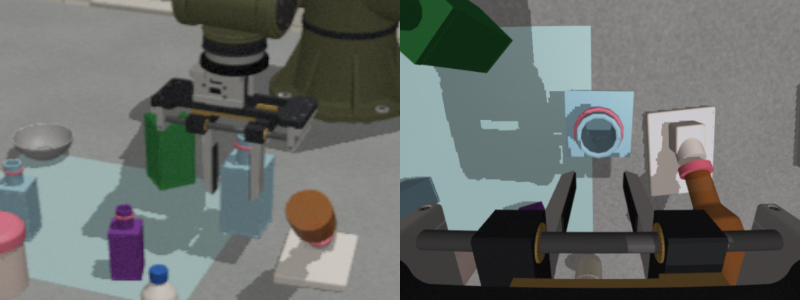

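The bottle (crop right, about (598,130)) stands upright with the fingers behind it. Now I tip it toward the robot.

```bash
python3 -m pendant '[0.02,0,0,0,0,0,-0.06, 0.04,0,0,0,0,0,-0.06, 0.06,0,0,0,0,0,-0.06, 0.08,0,0,0,0,0,-0.06, 0.1,0,0,0,0,0,-0.06, 0.12,0,0,0,0,0,-0.06, 0.14,0,0,0,0,0,-0.06, 0.16,0,0,0,0,0,-0.06, 0.16,0,0,0,0,0,-0.06, 0.16,0,0,0,0,0,-0.06]' 10
python3 -m pendant '[0,0,-0.1,0,0,0,1, -0.06,0,-0.2,0,0,0,1, -0.06,0,-0.3,0,0,0,1, -0.06,0,-0.3,0,0,0,1, -0.06,0,-0.3,0,0,0,1, -0.06,0,-0.3,0,0,0,1]' 10
python3 -c "
from h import *
rows([.4,-.01,.02],DOWN)
import pickle
ps={n:vision.camera(n) for n in('scene','top','wrist')};pickle.dump(ps,open('ps2.pkl','wb'))
p=ps['scene'];p2=ps['wrist']
cv2.imwrite('pics/c3.png',np.hstack([cv2.resize(p['pixels'][120:320,180:420],(300,250)),cv2.resize(p2['pixels'],(500,375))[:250]] )[:,:,::-1]) if 0 else cv2.imwrite('pics/c3.png',np.vstack([np.hstack([cv2.resize(p['pixels'][120:320,180:420],(320,240)),cv2.resize(ps['top']['pixels'][200:380,240:480],(320,240))]),p2['pixels'][:340]])[:,:,::-1])"
```

```text
time_s: 7.8
ee_pos: [0.445, -0.01, 0.0886]
eef_rot: [-3.142, 0.0, 3.141]
force: [0.2, 0.0, 0.4]
grip_width: 0.0443
grip_force: 0.0
time_s: 8.4
ee_pos: [0.4744, -0.0099, 0.237]
eef_rot: [3.141, -0.002, 3.141]
force: [-0.1, -0.2, -0.4]
grip_width: 0.0884
grip_force: 0.0
t 8.4 ee [ 0.4744 -0.0099  0.237 ] rot [ 3.141e+00 -2.000e-03  3.141e+00] q [-0.1   0.11  1.68  0.    1.36 -1.67] F [-0.1 -0.2 -0.4] w 0.0884 0.0
shift [ 1.480e-01 -4.000e-04  4.344e-01] turn [ 0.0001 -0.0013 -0.0003]
```

View pics/c3.png

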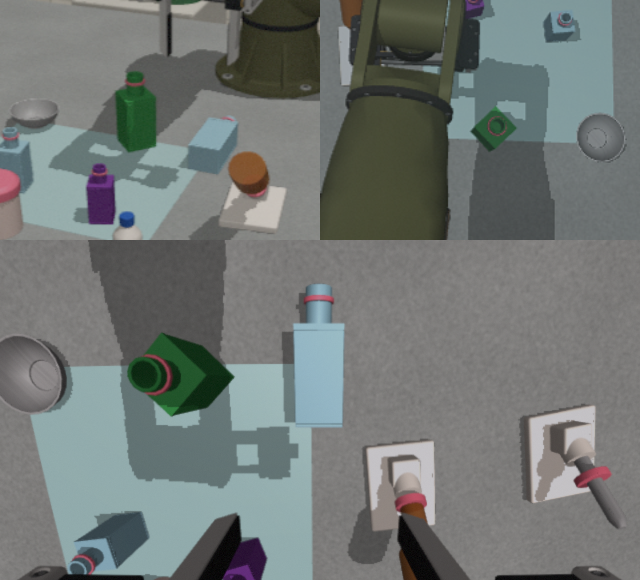

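The bottle lies on its face with the mouth toward the robot: wrist (319,46) mouth, (319,85) shoulder edge, (319,185) base edge.

Run:
```python
from h import *
import pickle
ps=pickle.load(open('ps2.pkl','rb'));p=ps['wrist'];S=ps['scene']
for u in((296,184),(344,185),(344,85),(293,86),(320,46)): print(u,onz(p,u,.052 if u[1]>50 else .026).round(4))
# height check: base-top corners in scene crop (scale 240/320=.75, origin 180,120): 
for q in silhouettes('bottle',S)[:4]: print(q['score'],q['extent'])
m=silhouettes('bottle',p)
for q in m[:4]: print(q['score'],q['extent'])
```

```text
(296, 184) [ 0.4367 -0.0358  0.052 ]
(344, 185) [0.4378 0.0169 0.052 ]
(344, 85) [0.3361 0.0149 0.052 ]
(293, 86) [ 0.337  -0.0371  0.052 ]
(320, 46) [ 0.2933 -0.0095  0.026 ]
0.75 [245.0, 257.2, 264.6, 307.1]
0.7 [319.9, 217.0, 360.1, 267.1]
0.62 [264.9, 181.0, 296.8, 246.5]
0.58 [175.3, 224.7, 206.3, 278.1]
0.97 [295.8, 44.7, 344.4, 186.3]
0.97 [68.7, 274.0, 150.6, 331.2]
0.92 [128.7, 91.5, 234.8, 174.4]
0.6 [223.8, 297.2, 266.1, 363.2]
```

```bash
python3 -m pendant '[0.1,0,0.05,0,0,0,1, 0.193,-0.001,0.12,0,0,0,1, 0.193,-0.001,0.22,0,0,0,1, 0.193,-0.001,0.32,0,0,0,1, 0.193,-0.001,0.4,0,0,0,1, 0.193,-0.001,0.454,0,0,0,1, 0.193,-0.001,0.454,0,0,0,1, 0.193,-0.001,0.454,0,0,0,-0.4, 0.193,-0.001,0.454,0,0,0,-0.4, 0.193,-0.001,0.454,0,0,0,-0.4, 0.193,-0.001,0.454,0,0,0,-0.4, 0.193,-0.001,0.454,0,0,0,-0.4]' 45
python3 -m pendant '[0,0,0,0,0,0,-0.4, 0,0,0,0,0,0,-0.4, 0,0,0,0,0,0,-0.4]' 45
python3 -c "
from h import *
rows([.378,-.01,.2],DOWN)"
```

```text
time_s: 9.85
ee_pos: [0.3787, -0.0104, 0.012]
eef_rot: [-3.141, 0.001, 3.141]
force: [-0.3, -0.0, 0.4]
grip_width: 0.0575
grip_force: 0.0
time_s: 10.15
ee_pos: [0.3786, -0.0104, 0.0118]
eef_rot: [-3.142, 0.0, 3.141]
force: [-0.9, 1.4, 6.7]
grip_width: 0.0518
grip_force: 45.0
t 10.15 ee [ 0.3786 -0.0104  0.0118] rot [-3.142  0.     3.141] q [-0.12  0.23  2.15  0.    0.76 -1.69] F [-0.9  1.4  6.7] w 0.0518 45.0
shift [ 0.001   0.0007 -0.3764] turn [-0.      0.0003 -0.0003]
```

```bash
python3 -m pendant '[0,0,-0.08,0,0,0,-0.4, 0,0,-0.18,0,0,0,-0.4, 0,0,-0.28,0,0,0,-0.4, 0,0,-0.38,0,0,0,-0.4, 0,0,-0.44,0,0,0,-0.4, 0,0.1,-0.44,0,0,0,-0.4, -0.1,0.18,-0.44,0,0,0,-0.4, -0.1,0.2,-0.44,0,0,0,-0.4]' 45
cat >> h.py <<'E'
F=np.array([.4671,.2983,.0350]);YAW=.2115
def peg(s,mt=(.0856,0,-.0142),F=F,yaw=YAW,dz=45):
    c,n=np.cos(yaw),np.sin(yaw);d=np.array([c,n,1])/2**.5
    Rt=frame([c,n,-1],[-n,c,0]);return F+s*d-Rt.apply(mt),Rt
E
python3 -c "
from h import *
print(peg(.17)[0]);rows(*peg(.17))"
```

```text
time_s: 10.95
ee_pos: [0.4299, 0.0915, 0.2314]
eef_rot: [3.141, 0.001, -3.141]
force: [0.6, 0.0, -1.9]
grip_width: 0.052
grip_force: 45.0
[0.65362634 0.33834927 0.20569558]
t 10.95 ee [0.4299 0.0915 0.2314] rot [ 3.141e+00  1.000e-03 -3.141e+00] q [ 0.13  0.03  1.78  0.    1.34 -1.44] F [ 0.6  0.  -1.9] w 0.052 45.0
shift [-0.4477  0.4935  0.0517] turn [-0.0527 -0.4977 -0.1275]
```

```bash
python3 -m pendant '[0,0.1,-0.03,0,0,0,-0.4, 0,0.2,-0.05,0,0,0,-0.4, 0,0.3,-0.05,0,0,0,-0.4, 0,0.38,-0.05,-0.0088,-0.083,-0.021,-0.4, -0.07,0.44,-0.05,-0.0176,-0.166,-0.0425,-0.4, -0.15,0.4935,-0.04,-0.026,-0.249,-0.064,-0.4, -0.23,0.4935,-0.02,-0.035,-0.332,-0.085,-0.4, -0.31,0.4935,0,-0.044,-0.415,-0.106,-0.4, -0.39,0.4935,0.02,-0.0527,-0.4977,-0.1275,-0.4, -0.4477,0.4935,0.0517,-0.0527,-0.4977,-0.1275,-0.4, -0.4477,0.4935,0.0517,-0.0527,-0.4977,-0.1275,-0.4, -0.4477,0.4935,0.0517,-0.0527,-0.4977,-0.1275,-0.4]' 45
python3 -c "
from h import *
rows(*peg(.17));rows(*peg(.11))
import pickle
ps={n:vision.camera(n) for n in('scene','top','wrist')};pickle.dump(ps,open('ps3.pkl','wb'))
z=lambda n,x,y,w,h:cv2.resize(ps[n]['pixels'][y:y+h,x:x+w],(400,300),interpolation=cv2.INTER_CUBIC)
for n in ps: print(n,proj(ps[n],F+.17*np.array([np.cos(YAW),np.sin(YAW),1])/2**.5),proj(ps[n],F+.1*np.array([np.cos(YAW),np.sin(YAW),1])/2**.5))
cv2.imwrite('pics/c4.png',np.vstack([np.hstack([z('scene',430,200,120,90),z('top',130,170,120,90)]),np.hstack([z('wrist',0,0,640,480),z('wrist',220,0,200,150)])])[:,:,::-1])"
```

```text
time_s: 12.15
ee_pos: [0.6522, 0.3359, 0.2045]
eef_rot: [-3.141, 0.783, -2.931]
force: [-1.0, 0.8, -1.3]
grip_width: 0.0518
grip_force: 45.0
t 12.15 ee [0.6522 0.3359 0.2045] rot [-3.141  0.783 -2.931] q [ 0.5   0.38  1.61 -0.49  0.44 -0.91] F [-1.   0.8 -1.3] w 0.0518 45.0
shift [-0.0043  0.0043  0.0011] turn [-0.001  -0.0017 -0.0004]
t 12.15 ee [0.6522 0.3359 0.2045] rot [-3.141  0.783 -2.931] q [ 0.5   0.38  1.61 -0.49  0.44 -0.91] F [-1.   0.8 -1.3] w 0.0518 45.0
shift [0.1157 0.0042 0.0014] turn [-0.001  -0.0017 -0.0004]
scene [495.66112148 268.55964282] [487.85401105 276.17727724]
top [168.62624214 198.46796673] [176.92433394 224.0030616 ]
wrist [322.88307397 136.89295443] [323.50711968 -29.61986008]
```

View pics/c4.png

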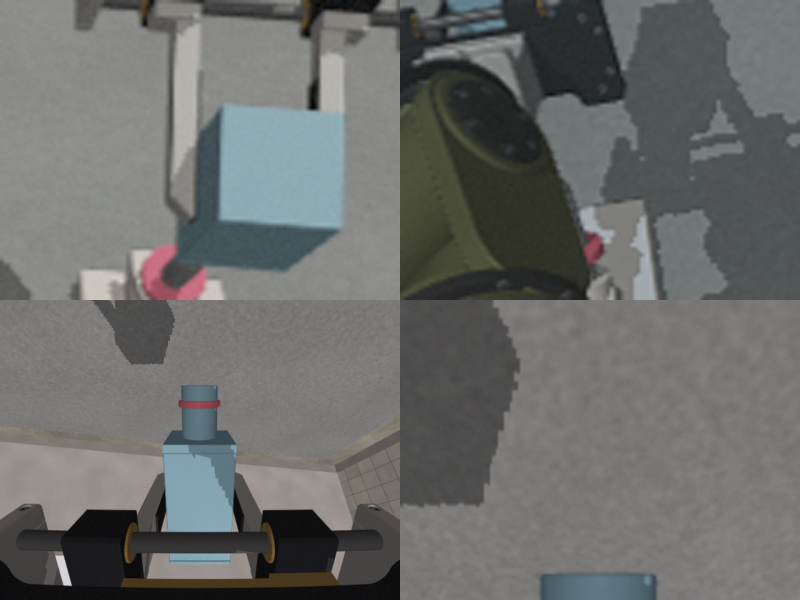

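```bash
python3 -c "
from h import *
rows(*peg(.17));rows(*peg(.105))"
```

```text
t 12.3 ee [0.6519 0.3366 0.2066] rot [ 3.141  0.786 -2.931] q [ 0.5   0.38  1.61 -0.49  0.44 -0.91] F [-0.8  0.4 -2.5] w 0.0515 45.0
shift [-0.0016  0.0027  0.0041] turn [-0.      0.0001 -0.0002]
t 12.3 ee [0.6519 0.3366 0.2066] rot [ 3.141  0.786 -2.931] q [ 0.5   0.38  1.61 -0.49  0.44 -0.91] F [-0.8  0.4 -2.5] w 0.0515 45.0
shift [0.1284 0.0026 0.0041] turn [-0.      0.0001 -0.0002]
```

```bash
python3 -m pendant '[0,0.004,0.003,0,0,0,-0.4, 0.03,0.004,0.003,0,0,0,-0.4, 0.06,0.004,0.003,0,0,0,-0.4, 0.09,0.004,0.003,0,0,0,-0.4, 0.11,0.004,0.003,0,0,0,-0.4, 0.125,0.004,0.003,0,0,0,-0.4, 0.125,0.004,0.003,0,0,0,-0.4, 0.125,0.004,0.003,0,0,0,-0.4]' 45
python3 -c "
from h import *
import pickle
rows(*peg(.105))
ps={n:vision.camera(n) for n in('scene','wrist')};pickle.dump(ps,open('ps4.pkl','wb'))
rows(*peg(.105))
z=lambda n,x,y,w,h:cv2.resize(ps[n]['pixels'][y:y+h,x:x+w],(400,300),interpolation=cv2.INTER_CUBIC)
for n in ps: print(n,proj(ps[n],F+.105*np.array([np.cos(YAW),np.sin(YAW),1])/2**.5),proj(ps[n],F+.1*np.array([np.cos(YAW),np.sin(YAW),1])/2**.5))
cv2.imwrite('pics/c5.png',np.hstack([z('scene',440,210,120,90),z('wrist',240,60,160,120)])[:,:,::-1])"
```

```text
time_s: 13.1
ee_pos: [0.6099, 0.3295, 0.1611]
eef_rot: [3.141, 0.786, -2.931]
force: [0.0, -0.4, -1.4]
grip_width: 0.0516
grip_force: 45.0
t 13.1 ee [0.6099 0.3295 0.1611] rot [ 3.141  0.786 -2.931] q [ 0.53  0.36  1.75 -0.71  0.35 -0.67] F [ 0.  -0.4 -1.4] w 0.0516 45.0
shift [ 0.0038 -0.0011  0.0001] turn [-0.0001  0.0002 -0.0003]
t 13.2 ee [0.61   0.3294 0.1611] rot [ 3.141  0.786 -2.931] q [ 0.53  0.36  1.75 -0.71  0.35 -0.67] F [ 0.1 -0.2 -1.4] w 0.0516 45.0
shift [ 0.0041 -0.0009 -0.0001] turn [-0.0002  0.0002 -0.0004]
scene [488.37891943 275.66513189] [487.85401105 276.17727724]
wrist [318.77626137 130.01876229] [318.78531299 118.96871069]
```

View pics/c5.png

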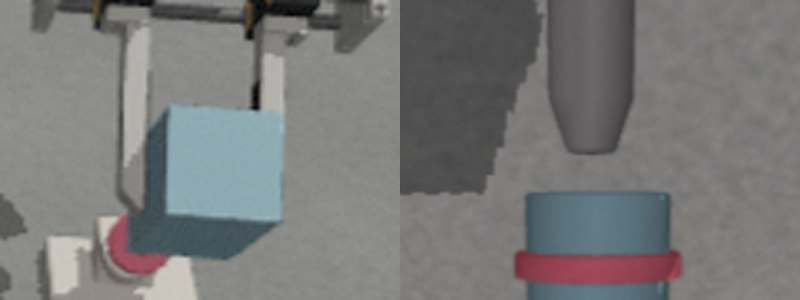

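The peg tip is at wrist about (476,121) and the mouth at (479,137), so the bottle is about 1.3 mm to the right. I check the perpendicular offset from apparent widths.

Run:
```python
from h import *
import pickle
from scipy.ndimage import gaussian_filter1d
p=pickle.load(open('ps4.pkl','rb'))['wrist'];g=p['pixels'].astype(float)
c,n=np.cos(YAW),np.sin(YAW);d=np.array([c,n,1])/2**.5;y=np.array([-n,c,0])
R=frame([c,n,-1],[-n,c,0])
def edges(row,lo,hi,ch):
    a=gaussian_filter1d(g[row-1:row+2,:,:].mean(0)@np.array(ch),1.2)
    e=np.abs(np.gradient(a));m=(lo+hi)//2
    def sub(i):
        w=e[i-2:i+3];return (w*np.arange(i-2,i+3)).sum()/w.sum()
    return sub(lo+e[lo:m].argmax()),sub(m+e[m:hi].argmax())
for name,r,rowsl,lo,hi,ch in(('peg',.008,(64,70,76,82,88,92),290,345,(1,1,1)),('neck',.014,(143,146,149,152,156),280,360,(-1.,0,1.))):
  for row in rowsl:
    l,h=edges(row,lo,hi,ch)
    # assumed axis point seen at this row
    ss=np.linspace(.02,.2,400);pr=np.array([proj(p,F+s*d) for s in ss]);s=ss[np.abs(pr[:,1]-row).argmin()]
    Z=(np.array(p['R'])@(F+s*d)+np.array(p['t']))[2]
    a=proj(p,F+s*d-r*y)[0];b=proj(p,F+s*d+r*y)[0]
    print(name,row,round(l,2),round(h,2),'mid',round((l+h)/2,2),'pred mid',round((a+b)/2,2),'w',round(h-l,2),'pred',round(abs(b-a),2),'Z',round(Z,4),'dZ(mm)',round(1e3*Z*(abs(b-a)/(h-l)-1),1))
Rc=np.array(p['R']);print('tool axes in cam',(Rc@R.as_matrix()).round(3))
```

```text
peg 64 293.99 333.82 mid 313.91 pred mid 318.83 w 39.83 pred 35.22 Z 0.1486 dZ(mm) -17.2
peg 70 295.89 333.76 mid 314.82 pred mid 318.83 w 37.88 pred 35.09 Z 0.1492 dZ(mm) -11.0
peg 76 294.82 333.42 mid 314.12 pred mid 318.82 w 38.6 pred 34.94 Z 0.15 dZ(mm) -14.2
peg 82 293.89 333.39 mid 313.64 pred mid 318.82 w 39.51 pred 34.81 Z 0.1506 dZ(mm) -17.9
peg 88 298.24 333.38 mid 315.81 pred mid 318.81 w 35.14 pred 34.66 Z 0.1514 dZ(mm) -2.1
peg 92 298.07 333.24 mid 315.65 pred mid 318.81 w 35.18 pred 34.56 Z 0.1519 dZ(mm) -2.7
neck 143 289.99 347.72 mid 318.86 pred mid 318.77 w 57.73 pred 58.22 Z 0.1585 dZ(mm) 1.4
neck 146 290.02 347.2 mid 318.61 pred mid 318.77 w 57.18 pred 58.09 Z 0.1589 dZ(mm) 2.5
neck 149 290.04 347.19 mid 318.62 pred mid 318.76 w 57.15 pred 57.96 Z 0.1593 dZ(mm) 2.3
neck 152 290.15 347.15 mid 318.65 pred mid 318.76 w 57.0 pred 57.84 Z 0.1596 dZ(mm) 2.3
neck 156 290.16 347.13 mid 318.64 pred mid 318.76 w 56.97 pred 57.66 Z 0.1602 dZ(mm) 1.9
tool axes in cam [[ 0.001  1.     0.001]
 [-0.958  0.001 -0.285]
 [-0.285 -0.001  0.958]]
```

Run:
```python
from h import *
import pickle
from scipy.optimize import least_squares
p=pickle.load(open('ps4.pkl','rb'))['scene']
o=status.get_obs();R=Ro.from_euler('xyz',o['eef_rot']);print(o['ee_pos'])
ob=np.array([(168,105),(282,113),(280,222),(163,213)])/ (400/120)+[440,210]
def f(v,plot=0):
    B=o['ee_pos']+R.apply(np.array([.0856-.146,v[0],-.0142+v[1]]))
    q=np.array([proj(p,B+R.apply([0,a*.026,b*.026])) for a,b in((-1,-1),(1,-1),(1,1),(-1,1))]);return q
q=f([0,0]);print(q.round(1));print(ob)
q=q[np.argsort(q[:,0]+1000*(q[:,1]>q[:,1].mean()))];b=ob[np.argsort(ob[:,0]+1000*(ob[:,1]>ob[:,1].mean()))]
print((b-q).round(2),(b-q).mean(0)); 
q1=f([0,.003]).mean(0)-f([0,0]).mean(0);q2=f([.003,0]).mean(0)-f([0,0]).mean(0);print('per 3mm z',q1,'per 3mm y',q2)
```

```text
[0.61004792 0.32944654 0.16114191]
[[489.9 240.5]
 [524.4 243. ]
 [523.8 276.1]
 [488.8 273.4]]
[[490.4 241.5]
 [524.6 243.9]
 [524.  276.6]
 [488.9 273.9]]
[[0.55 1.05]
 [0.2  0.92]
 [0.08 0.53]
 [0.17 0.46]] [0.251715   0.73976891]
per 3mm z [-0.04615383  1.90795227] per 3mm y [2.00691388 0.15268875]
```

```bash
python3 -m pendant '[0,-0.0028,-0.0045,0,0,0,-0.4, 0,-0.0028,-0.0045,0,0,0,-0.4, 0.015,-0.0028,-0.0045,0,0,0,-0.4, 0.03,-0.0028,-0.0045,0,0,0,-0.4, 0.045,-0.0028,-0.0045,0,0,0,-0.4, 0.06,-0.0028,-0.0045,0,0,0,-0.4, 0.06,-0.0028,-0.0045,0,0,0,-0.4]' 45
python3 -c "
from h import *
import pickle
o=status.get_obs();R=Ro.from_euler('xyz',o['eef_rot']);print('Ftool',R.inv().apply(o['force']),R.inv().apply(o['moment']))
rows(*peg(.075))
p=vision.camera('wrist');pickle.dump(p,open('ps5.pkl','wb'))
cv2.imwrite('pics/c6.png',cv2.resize(p['pixels'][60:180,240:400],(640,480),interpolation=cv2.INTER_CUBIC)[:,:,::-1])"
```

```text
time_s: 13.9
ee_pos: [0.5872, 0.3228, 0.1401]
eef_rot: [-3.141, 0.784, -2.93]
force: [0.4, -0.7, -2.4]
grip_width: 0.0517
grip_force: 45.0
Ftool [ 1.52683863 -0.80250782  1.84612849] [-0.04265336  0.57386601  0.04012966]
t 13.9 ee [0.5872 0.3228 0.1401] rot [-3.141  0.784 -2.93 ] q [ 0.54  0.35  1.83 -0.85  0.31 -0.51] F [ 0.4 -0.7 -2.4] w 0.0517 45.0
shift [0.0009 0.0025 0.0037] turn [-0.0005 -0.001  -0.0001]
```

View pics/c6.png

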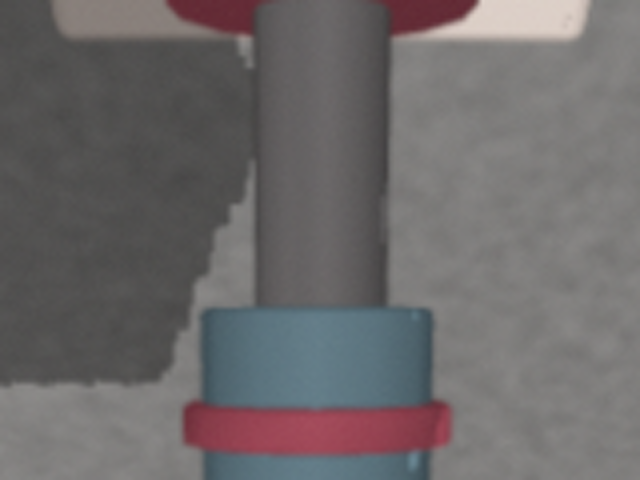

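The peg is inside the neck: rod mid 322, neck mid 317, and the width ratio fits, so it is well centred. I continue inward to the collar, then push slowly.

```bash
python3 -m pendant '[0.012,0.001,0,0,0,0,-0.4, 0.024,0.001,0,0,0,0,-0.4, 0.036,0.001,0,0,0,0,-0.4, 0.048,0.001,0,0,0,0,-0.4, 0.056,0.001,0,0,0,0,-0.4, 0.06,0.001,0,0,0,0,-0.4, 0.064,0.001,0,0,0,0,-0.4, 0.068,0.001,0,0,0,0,-0.4, 0.072,0.001,0,0,0,0,-0.4]' 50
python3 -c "
from h import *
o=status.get_obs();R=Ro.from_euler('xyz',o['eef_rot']);print('Ftool',R.inv().apply(o['force']),R.inv().apply(o['moment']))
rows(*peg(.03))"
```

```text
time_s: 14.85
ee_pos: [0.5643, 0.3186, 0.1179]
eef_rot: [3.14, 0.784, -2.931]
force: [15.7, 2.7, -4.9]
grip_width: 0.0519
grip_force: 50.0
Ftool [-7.84197618 -0.70005369 14.68617364] [ 0.04918617 -1.9976162   0.00404477]
t 14.85 ee [0.5643 0.3186 0.1179] rot [ 3.14   0.784 -2.931] q [ 0.56  0.34  1.9  -1.04  0.28 -0.3 ] F [15.7  2.7 -4.9] w 0.0519 50.0
shift [0.0264 0.0012 0.0052] turn [ 0.0005 -0.0011 -0.0004]
```

Joint 4 has hit its range limit (-1.04), which causes the side load. The bore is round, so I back off a little and turn the tool about the peg axis to bring joint 4 back.

```bash
cat >> h.py <<'E'
def peg2(s,phi,mt=(.0856,0,-.0142),F=F,yaw=YAW):
    c,n=np.cos(yaw),np.sin(yaw);d=np.array([c,n,1])/2**.5
    Rt=frame([c,n,-1],[-n,c,0])*Ro.from_rotvec([-phi,0,0]);return F+s*d-Rt.apply(mt),Rt
E
python3 -m pendant '[-0.02,0,0,0,0,0,-0.4, -0.04,0,0.002,0,0,0,-0.4, -0.05,0.002,0.002,-0.04,0,0,-0.4, -0.05,0.004,0.002,-0.08,0,0,-0.4, -0.05,0.006,0.002,-0.12,0,0,-0.4, -0.05,0.006,0.002,-0.14,0,0,-0.4, -0.05,0.006,0.002,-0.14,0,0,-0.4, -0.05,0.006,0.002,-0.14,0,0,-0.4]' 50
python3 -c "
from h import *
o=status.get_obs();R=Ro.from_euler('xyz',o['eef_rot']);print('Ftool',R.inv().apply(o['force']),R.inv().apply(o['moment']))
rows(*peg2(.065,.22));rows(*peg2(.03,.22))"
```

```text
time_s: 15.65
ee_pos: [0.5788, 0.3253, 0.1317]
eef_rot: [2.936, 0.771, -2.927]
force: [-0.5, -0.2, -2.3]
grip_width: 0.0516
grip_force: 50.0
Ftool [ 2.00448547 -0.37774111  1.24210094] [0.03292596 0.52702665 0.0564801 ]
t 15.65 ee [0.5788 0.3253 0.1317] rot [ 2.936  0.771 -2.927] q [ 0.44  0.33  1.89  0.34  0.14 -1.75] F [-0.5 -0.2 -2.3] w 0.0516 50.0
shift [-0.0019 -0.0001  0.002 ] turn [-0.0079 -0.0089 -0.0007]
t 15.65 ee [0.5788 0.3253 0.1317] rot [ 2.936  0.771 -2.927] q [ 0.44  0.33  1.89  0.34  0.14 -1.75] F [-0.5 -0.2 -2.3] w 0.0516 50.0
shift [ 0.0681 -0.0002  0.003 ] turn [-0.0079 -0.0089 -0.0007]
```

```bash
python3 -m pendant '[0.01,0,0.001,0,-0.004,0,-0.4, 0.02,0,0.002,0,-0.006,0,-0.4, 0.03,0,0.002,0,-0.006,0,-0.4, 0.036,0,0.002,0,-0.006,0,-0.4, 0.04,0,0.002,0,-0.006,0,-0.4, 0.044,0,0.002,0,-0.006,0,-0.4, 0.047,0,0.002,0,-0.006,0,-0.4, 0.05,0,0.002,0,-0.006,0,-0.4, 0.053,0,0.002,0,-0.006,0,-0.4, 0.053,0,0.002,0,-0.006,0,-0.4]' 55
python3 -c "
from h import *
o=status.get_obs();R=Ro.from_euler('xyz',o['eef_rot']);print('Ftool',R.inv().apply(o['force']),R.inv().apply(o['moment']))
rows(*peg2(.03,.22))"
```

```text
time_s: 16.65
ee_pos: [0.561, 0.322, 0.1131]
eef_rot: [2.934, 0.782, -2.931]
force: [4.7, 0.8, 3.4]
grip_width: 0.0516
grip_force: 55.0
Ftool [-5.79960639 -0.36155768  0.88906965] [ 0.0236949  -0.79556994  0.07339513]
t 16.65 ee [0.561  0.322  0.1131] rot [ 2.934  0.782 -2.931] q [ 0.45  0.33  1.95  0.55  0.07 -1.95] F [4.7 0.8 3.4] w 0.0516 55.0
shift [ 0.0161 -0.001   0.0011] turn [-0.0082 -0.0022 -0.0007]
```

```bash
python3 -m pendant '[0,0.001,0,-0.02,0,0,-0.4, 0,0.002,0,-0.04,0,0,-0.4, 0.003,0.002,0.001,-0.05,0,0,-0.4, 0.006,0.002,0.001,-0.05,0,0,-0.4, 0.009,0.002,0.001,-0.05,0,0,-0.4, 0.012,0.002,0.001,-0.05,0,0,-0.4, 0.015,0.002,0.001,-0.05,0,0,-0.4, 0.018,0.002,0.001,-0.05,0,0,-0.4, 0.02,0.002,0.001,-0.05,0,0,-0.4, 0.02,0.002,0.001,-0.05,0,0,-0.4]' 55
python3 -c "
from h import *
o=status.get_obs();R=Ro.from_euler('xyz',o['eef_rot']);print('Ftool',R.inv().apply(o['force']),R.inv().apply(o['moment']))
rows(*peg2(.03,.3))"
```

```text
time_s: 17.65
ee_pos: [0.5576, 0.3232, 0.1139]
eef_rot: [2.871, 0.772, -2.929]
force: [27.1, -3.7, -8.4]
grip_width: 0.0519
grip_force: 55.0
Ftool [-12.5680455  -15.43606113  20.55076473] [ 2.8888978  -2.95307761 -0.63880495]
t 17.65 ee [0.5576 0.3232 0.1139] rot [ 2.871  0.772 -2.929] q [ 0.41  0.32  1.96  1.13  0.14 -2.55] F [27.1 -3.7 -8.4] w 0.0519 55.0
shift [ 0.0128 -0.0039  0.0054] turn [-0.018  -0.0082 -0.002 ]
```

Joint 6 is now at its limit; the wrist is near singular with this grip. The bottle is already on the peg, so I unload, let go and regrip with a steeper tool, away from the singularity.

```bash
cat >> h.py <<'E'
def regrip(s,phi,beta,g=.085,back=0,zo=.016):
    c,n=np.cos(YAW),np.sin(YAW);d=np.array([c,n,1])/2**.5
    Rt=peg2(s,phi)[1]*Ro.from_rotvec([0,beta,0]);z=Rt.as_matrix()[:,2]
    return F+(s+g)*d+(zo-back)*z,Rt
E
python3 -m pendant '[-0.006,-0.002,0,0.02,0,0,-0.4, -0.008,-0.002,0,0.04,0,0,-0.4, -0.008,-0.002,0,0.05,0,0,-0.4, -0.008,-0.002,0,0.05,0,0,-0.4]' 55
python3 -c "
from h import *
o=status.get_obs();R=Ro.from_euler('xyz',o['eef_rot']);print('Ftool',R.inv().apply(o['force']))
rows(*peg2(.038,.25))"
```

```text
time_s: 18.05
ee_pos: [0.558, 0.323, 0.1132]
eef_rot: [2.947, 0.765, -2.926]
force: [18.8, -11.6, -20.5]
grip_width: 0.052
grip_force: 55.1
Ftool [  2.71372134 -20.07000272  22.33228829]
t 18.05 ee [0.558  0.323  0.1132] rot [ 2.947  0.765 -2.926] q [ 0.46  0.32  1.94  0.27  0.09 -1.67] F [ 18.8 -11.6 -20.5] w 0.052 55.1
shift [-0.0036 -0.0041  0.0043] turn [-0.0335 -0.0134 -0.0011]
```

```bash
python3 -m pendant '[-0.003,-0.004,0.004,0,-0.006,0,-0.4, -0.003,-0.005,0.005,0,-0.012,0,-0.4, -0.003,-0.005,0.005,0,-0.012,0,-0.4]' 55
python3 -c "
from h import *
o=status.get_obs();R=Ro.from_euler('xyz',o['eef_rot']);print('Ftool',R.inv().apply(o['force']))
rows(*peg2(.038,.22))"
```

```text
time_s: 18.35
ee_pos: [0.5602, 0.323, 0.1126]
eef_rot: [2.941, 0.782, -2.931]
force: [0.2, 0.1, -0.8]
grip_width: 0.0516
grip_force: 54.8
Ftool [ 0.40757286 -0.05962357  0.73016675]
t 18.35 ee [0.5602 0.323  0.1126] rot [ 2.941  0.782 -2.931] q [ 0.46  0.33  1.95  0.4   0.07 -1.8 ] F [ 0.2  0.1 -0.8] w 0.0516 54.8
shift [-0.0014 -0.0032  0.0006] turn [-0.0126 -0.0021 -0.0009]
```

```bash
python3 -m pendant '[0,0,0,0,0,0,1, 0,0,0,0,0,0,1, 0,0,0,0,0,0,1, 0,0,0,0,0,0,1, 0,0,-0.06,0,0,0,1, 0,0,-0.12,0,0,0,1, 0,0,-0.18,0,0,0,1, 0,0,-0.22,0,0,0,1, 0,0,-0.22,0,0,0,1]' 50
python3 -c "
from h import *
rows(*regrip(.037,.2,.42,back=.11));rows(*regrip(.037,.2,.42))
S=vision.camera('scene');W=vision.camera('wrist')
z=lambda p,x,y,w,h:cv2.resize(p['pixels'][y:y+h,x:x+w],(400,300),interpolation=cv2.INTER_CUBIC)
cv2.imwrite('pics/c7.png',np.hstack([z(S,430,210,120,90),z(W,0,0,640,480)])[:,:,::-1])"
```

```text
time_s: 19.25
ee_pos: [0.4911, 0.2859, 0.1926]
eef_rot: [2.939, 0.789, -2.933]
force: [0.1, -0.1, 0.3]
grip_width: 0.0938
grip_force: 0.0
t 19.25 ee [0.4911 0.2859 0.1926] rot [ 2.939  0.789 -2.933] q [ 0.45  0.02  2.09  0.14  0.22 -1.54] F [ 0.1 -0.1  0.3] w 0.0938 0.0
shift [-0.0682 -0.0046  0.0249] turn [ 0.0007  0.2696 -0.0006]
t 19.25 ee [0.4911 0.2859 0.1926] rot [ 2.939  0.789 -2.933] q [ 0.45  0.02  2.09  0.14  0.22 -1.54] F [ 0.1 -0.1  0.3] w 0.0938 0.0
shift [ 0.0222 -0.0049  0.2255] turn [ 0.0007  0.2696 -0.0006]
```

View pics/c7.png

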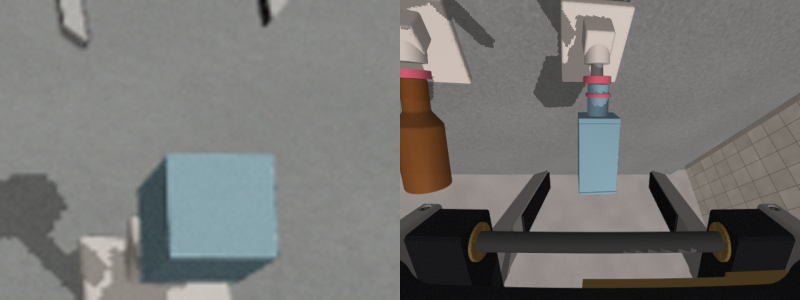

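The bottle hangs by itself on the peg, rim on the collar (wrist view about (597,80) in the right panel). Now I regrip steeper.

```bash
python3 -m pendant '[-0.025,-0.002,0.01,0,0.09,0,1, -0.05,-0.004,0.02,0,0.18,0,1, -0.068,-0.005,0.025,0,0.27,0,1, -0.068,-0.005,0.025,0,0.27,0,1, -0.04,-0.005,0.085,0,0.27,0,1, -0.01,-0.005,0.15,0,0.27,0,1, 0.015,-0.005,0.21,0,0.27,0,1, 0.0222,-0.005,0.2255,0,0.27,0,1, 0.0222,-0.005,0.2255,0,0.27,0,1, 0.0222,-0.005,0.2255,0,0.27,0,1]' 50
python3 -c "
from h import *
rows(*regrip(.037,.2,.42))"
```

```text
time_s: 20.35
ee_pos: [0.5564, 0.3203, 0.105]
eef_rot: [2.989, 0.369, -2.844]
force: [0.4, 0.0, 1.0]
grip_width: 0.0939
grip_force: 0.0
t 20.35 ee [0.5564 0.3203 0.105 ] rot [ 2.989  0.369 -2.844] q [ 0.42  0.41  1.68  0.17  0.68 -1.59] F [0.4 0.  1. ] w 0.0939 0.0
shift [-0.0009  0.0006 -0.0029] turn [ 0.0006 -0.0015 -0.0006]
```

```bash
python3 -m pendant '[0,0,0,0,0,0,-0.4, 0,0,0,0,0,0,-0.4, 0,0,0,0,0,0,-0.4, 0,0,0,0,0,0,-0.4, 0,0,0,0,0,0,-0.4]' 55
python3 -m pendant '[0.003,0,0.001,0,0,0,-0.4, 0.005,0,0.002,0,0,0,-0.4, 0.007,0,0.003,0,0,0,-0.4, 0.009,0,0.004,0,0,0,-0.4, 0.011,0,0.005,0,0,0,-0.4, 0.013,0,0.006,0,0,0,-0.4, 0.013,0,0.006,0,0,0,-0.4]' 55
python3 -c "
from h import *
o=status.get_obs();print('along d',o['force']@np.array([np.cos(YAW),np.sin(YAW),1])/2**.5)
R=Ro.from_euler('xyz',o['eef_rot']);print('Ftool',R.inv().apply(o['force']))
rows(*regrip(.03,.2,.42))"
```

```text
time_s: 20.85
ee_pos: [0.5563, 0.3203, 0.1043]
eef_rot: [2.989, 0.368, -2.844]
force: [1.6, -1.3, -0.2]
grip_width: 0.0574
grip_force: 0.5
time_s: 21.55
ee_pos: [0.5516, 0.3193, 0.0992]
eef_rot: [2.989, 0.368, -2.844]
force: [4.5, -0.4, 5.7]
grip_width: 0.0538
grip_force: 53.6
along d 7.086853226224518
Ftool [-5.96720741 -1.15105677 -4.01268345]
t 21.55 ee [0.5516 0.3193 0.0992] rot [ 2.989  0.368 -2.844] q [ 0.42  0.41  1.69  0.17  0.66 -1.59] F [ 4.5 -0.4  5.7] w 0.0538 53.6
shift [-0.0014  0.0008 -0.0044] turn [ 0.0006 -0.0019 -0.0007]
```

```bash
python3 -m pendant '[0.002,0,0.001,0,0,0,-0.4, 0.004,0,0.002,0,0,0,-0.4, 0.006,0,0.003,0,0,0,-0.4, 0.008,0,0.004,0,0,0,-0.4, 0.01,0,0.005,0,0,0,-0.4, 0.012,0,0.006,0,0,0,-0.4, 0.012,0,0.006,0,0,0,-0.4]' 55
python3 -c "
from h import *
o=status.get_obs();print('along d',o['force']@np.array([np.cos(YAW),np.sin(YAW),1])/2**.5)
R=Ro.from_euler('xyz',o['eef_rot']);print('Ftool',R.inv().apply(o['force']))
rows(*regrip(.03,.2,.42))"
```

```text
time_s: 22.25
ee_pos: [0.5511, 0.3196, 0.099]
eef_rot: [2.988, 0.381, -2.846]
force: [15.2, 2.2, 21.5]
grip_width: 0.0538
grip_force: 53.7
along d 26.039094233535234
Ftool [-22.10009272  -0.0787762  -14.47008804]
t 22.25 ee [0.5511 0.3196 0.099 ] rot [ 2.988  0.381 -2.846] q [ 0.42  0.4   1.7   0.18  0.65 -1.59] F [15.2  2.2 21.5] w 0.0538 53.7
shift [-0.0022  0.0002 -0.0046] turn [ 0.0009  0.006  -0.0006]
```

The force rose to 26 N without motion, so the collar is at its stop. I unload, release, retreat and check.

```bash
python3 -m pendant '[-0.006,0,-0.003,0,0,0,-0.4, -0.011,0,-0.005,0,0,0,-0.4, -0.011,0,-0.005,0,0,0,1, -0.011,0,-0.005,0,0,0,1, -0.011,0,-0.005,0,0,0,1, -0.011,0,-0.005,0,0,0,1, -0.011,0,-0.065,0,0,0,1, -0.011,0,-0.13,0,0,0,1, -0.011,0,-0.2,0,0,0,1, -0.011,0,-0.26,0,0,0,1, -0.011,0,-0.3,0,0,0,1]' 50
python3 -c "
from h import *
rows(*regrip(.03,.2,.42))
S=vision.camera('scene');W=vision.camera('wrist')
for s in(.03,.045): print(s,proj(W,F+s*np.array([np.cos(YAW),np.sin(YAW),1])/2**.5))
z=lambda p,x,y,w,h:cv2.resize(p['pixels'][y:y+h,x:x+w],(400,300),interpolation=cv2.INTER_CUBIC)
import pickle;pickle.dump(W,open('ps9.pkl','wb'))
q=[r for r in silhouettes('bottle',W)[:3]];print([(r['score'],r['extent']) for r in q])
u,v=proj(W,F+.04*np.array([np.cos(YAW),np.sin(YAW),1])/2**.5).astype(int)
x0,y0=max(0,min(480,u-80)),max(0,min(360,v-60));print(x0,y0)
cv2.imwrite('pics/c8.png',np.vstack([np.hstack([z(S,430,210,120,90),z(W,0,0,640,480)]),np.hstack([z(W,x0,y0,160,120),z(S,180,120,240,180)])])[:,:,::-1])"
```

```text
time_s: 23.35
ee_pos: [0.5071, 0.2822, 0.2364]
eef_rot: [2.989, 0.369, -2.844]
force: [-0.2, 0.4, -0.3]
grip_width: 0.0938
grip_force: 0.0
t 23.35 ee [0.5071 0.2822 0.2364] rot [ 2.989  0.369 -2.844] q [ 0.39  0.13  1.7   0.15  0.93 -1.57] F [-0.2  0.4 -0.3] w 0.0938 0.0
shift [-0.0021  0.0005  0.2933] turn [ 0.0006 -0.0016 -0.0006]
0.03 [319.69044784 145.54267671]
0.045 [319.68560511 159.68889133]
[(0.84, [291.1, 142.7, 350.1, 293.8]), (0.42, [302.1, 126.7, 334.4, 151.1])]
239 94
```

View pics/c8.png

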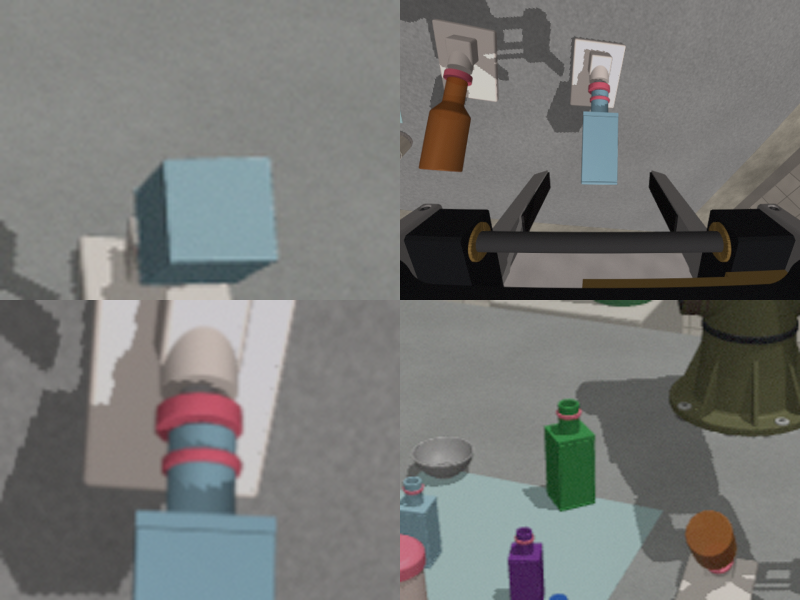

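The rim meets the collar at wrist row about 146, where 145.5 was predicted for fully home and 159.7 for up. The bottle hangs free and the gripper is well clear. Handing in.

```bash
python3 -c "
from station import order
print(order.hand_in())"
```

```text
the job is handed in; nothing more can be done
None
```

The bottle is hanging upside down on the free peg, released, with the pink collar pushed onto its stop, and the job was handed in at about 24 s; no verdict came back.

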